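# Poke the centring plug out of the scan stand

## Robot

A 6-joint arm with a two-finger parallel gripper is mounted at the origin on the work surface. World frame = base frame: x ahead of the robot, y to its left, z up, the work surface at z = 0. Lengths are in mm, angles in rad, forces in N, time in s.
With the tool pointing down it reaches from about 300 to 775 mm from the base axis. Payload 14.6 kg.
Tool frame: the origin (TCP) lies on the centre line of the jaws, within the pads' length; the fingertips stand 22 mm ahead of it and the grasp point (between the pads) lies 3 mm ahead of it (manip.tcp_to_tips is the distance from the TCP to the fingertips, in mm); z points along the fingers, y is the direction in which the jaws open and shut (so a half turn about z gives the same grasp; the last joint's range is limited). The gripper opens to 94 mm and grips with 3 to 60 N. Pads are 16 mm wide; open, the fingers measure 119 mm over their backs; the gripper's body (75 mm by 177 mm) begins 78 mm behind the grasp point.
Start: joints at [1.133, 0.3, 1.521, -0, 1.321, -0.067], TCP at [199.295, 512.612, 227.446] pointing down, gripper open.
Joint ranges: [-3.03, 3.03], [-0.79, 2.21], [0.23, 2.52], [-1.04, 4.18], [0, 3.07], [-2.55, 2.55]. Speed limits (rad/s): [2.22, 2.22, 2.57, 3.14, 3.14, 3.14].

## Interface

Orientations are given as [roll, pitch, yaw] about the fixed x, y, z axes, in that order (R = Rz(yaw) Ry(pitch) Rx(roll)).
In Python, from cell import manip, vision, workorder gives the robot as it stands.
- The arm moves only by the tool carry_out, never from a script. Its argument "deltas" is a list of rows, each a list of 3 entries, a list of its own where there are three numbers: the shift along the tool's x, y, z in cm, then the turn about the tool's z in degrees, then the opening, from 0 (shut) to 1 (fully open). A call has 1 to 20 rows; each row shifts and turns the commanded pose from where the row before left it, along the tool's axes as they then stand; what a row does not reach is not made up. A row lasts 1/12 s, in which the tool goes at most 41.7 mm and 7.16 degrees, less where a joint would pass 70% of its speed; a pose out of reach is approached as far as the arm can. A call with a gripper value outside its range is refused whole. The fingers move at their own pace and stop on an object; "grip_force" is the grip in N (left out, the last holds). Time passes only in rows, so rows that do not move let the fingers close. It gives the time, the measured TCP pose, the force and the opening at its end, in the units of the state.
- manip.read_state(): the state, without advancing time (a new reading comes with each control period).
- vision.camera(name): name is "scene" or "top"; returns (picture, depth): 420x560x3 uint8, red, green, blue; 420x560 float32, mm along the optical axis (not along the pixel's ray), 0 where there is no reading.
- vision.calibration(name): a dict with "mtx" (3x3 intrinsics, pixels), "eye" and "orientation" of the camera in the world. Camera axes: x right, y down, z forward; pixel columns grow to the right and rows downward; lengths in mm; the calibration is good to about 2 mm. A picture is of the moment at which its call begins. calibration takes no time and is no camera call.
- workorder.sign_off(): hands the job in, once; it reports no verdict.
The state is a dict: "clock": time; "joints": joint angles; "qd": joint speeds; "effort": joint torques, N m; "eef_pos": TCP position; "eef_rot": TCP orientation; "wrist_force": force on the tool from outside, world axes, zero at the start; "moment": the same for the moment, N m; "finger_gap": finger opening in mm.
Only numpy, scipy, OpenCV 4.12 (cv2) and the standard library are available. Lean on these libraries where they do the work, as an engineer would, in place of code of your own. Each camera call takes 0.05 s, during which the arm holds its last target.

## Task

The centring plug is stuck flush in the head of the scan stand: pick up the C-shaped poker, feel with its pin for the access hole in the shutter under the head, and gently, without forcing the pin against the stand, push the plug up until it stands proud by itself. Stand the poker back upright on the bench clear of the stand, then lift the plug out and stand it upright on the floor of the wooden tray, leaving the other things alone.

Things in the scene. Friction and masses are not known exactly. Their poses are not given: they have to be found in the camera images.
- stand: Fixed scan stand. Origin on the bench, straight below the recess axis; x level, towards its column, z up. Column and base plate lie at x beyond +38 mm. The aluminium head overhangs free bench space (open at the -x end and both sides): x -32..+74, y -45..+45 mm, 66 to 111 mm above the bench. Pushing on it with more than 25 N damages it.
- recess_mouth (a point): Centre of the mouth of the plug's round recess, in the head's flat top, 111 mm above the bench; axes as the stand. Recess 31.5 mm across, 36 mm deep; its floor is a ledge 5 mm thick with a slot 16 mm (x) by 28 mm (y) through it, and the shutter lies under that.
- plunger (a point): Centre of one of two spring plungers, 89 mm above the bench, in the head's side faces (x=0, housings out to y=+-57 mm). They press on the plug with some 5 N each: pushing it up takes about 5 to 12 N. Once it has risen about 18 mm they spring in beneath it and hold it up, 15 to 19 mm proud.
- shutter_face (a point): Point on the recess axis, on the underside of the steel shutter (4 mm thick), 66 mm above the bench; axes as the stand. Its access hole, 14 mm (x) by 10 mm (y), is at x=0 but anywhere from y=-10 to +10 mm, firmly held, unmeasured and unseen. Off the hole a pin meets shutter at 66 mm (its sprung rails give 3 mm at 15 N, then it is solid); in the hole it meets the plug at 75 mm.
- plug_centre (a point): Centre, half-way up, of the solid steel centring plug: upright cylinder 30 mm across, 36 mm high, about 160 g, z its axis; 1.5 mm chamfer at its lower rim, small dark dot on top. Starts flush in the stand's recess with its underside 75 mm above the bench.
- poker_grip (a point): Centre of the poker's wooden handle, to be gripped: 16 x 16 mm, 50 mm high; 163 mm above the underside of the foot. The poker is a dark steel C, about 280 g, standing on the bench on its foot. The C opens towards +x, z up. The stand's head goes into the C from the stand's -x end, with the two x axes alike; the handle is straight above the pin.
- poker_tip (a point): Tip of the poker's upright pin, 7 mm across, flat: 48 mm above the foot's underside, 115 mm straight below the handle's centre. Foot plate 10 mm thick, 44 mm wide (y), from x=-58 to +14 mm of the pin; spine's inner face at x=-46 mm; upper arm 20 mm wide, its underside 80 mm above the tip.
- tray_in (a point): Centre of the inner floor of the fixed wooden tray, open on top: outside 130 mm along its x by 120 mm along its y, 22 mm high, walls 6 mm thick, floor 6 mm above the bench.
- ball: Bystander: white calibration ball, 38 mm, on a dark steel foot, 64 mm high. Origin at the centre of its underside.
- flower: Bystander: plaster flower ornament 68 mm across, about 35 mm high. Origin at the centre of its underside.
- brush: Bystander: small brush, 160 mm long, lying on the bench.
Things that resemble listed ones, but are neither listed nor needed, are in the scene too. Of the things like the stand, leave any that is blue, orange or pink; of the rest the smaller one is meant.

How it is judged (in metres and radians):
On the way, in this order (a step that is already met when the one before it is completed fails the run):
1. the poker's pin, up through the access hole, pushes on the plug from below (contact force between poker and plug above 1 N and z of poker_tip in the frame of shutter_face above 0.006 m and horizontal distance between poker_tip and shutter_face below 0.017 m), for 0.02 s.
2. the plug stands proud of the head by at least 10 mm by itself, still in its recess, with the poker and fingers off it (z of plug_centre in the frame of shutter_face above 0.037 m and horizontal distance between plug_centre and shutter_face below 0.004 m and contact force between each of poker, the fingers and plug below 0.05 N), for 0.2 s.
3. the poker stands upright on the bench again, let go, clear of the stand, while the plug still waits in its recess (height (world z) of poker_grip between 0.159 and 0.167 m and angle between poker_grip's own z axis and vertical below 0.08 rad and contact force between the fingers and poker below 0.05 N and horizontal distance between poker_grip and shutter_face above 0.1 m and horizontal distance between plug_centre and shutter_face below 0.004 m), for 0.1 s.
At the end, for the whole second after the job is handed in: The plug stands upright (within 0.1 rad) and at rest on the floor of the tray, inside its walls; the poker stands upright (within 0.08 rad) and at rest on the bench, its handle more than 100 mm from the recess axis (x of plug_centre in the frame of tray_in between -0.05 and 0.05 m and y of plug_centre in the frame of tray_in between -0.045 and 0.045 m and z of plug_centre in the frame of tray_in between 0.015 and 0.021 m and angle between plug_centre's own z axis and vertical below 0.1 rad and linear speed of each of plug, poker below 0.02 m/s and height (world z) of poker_grip between 0.159 and 0.167 m and angle between poker_grip's own z axis and vertical below 0.08 rad and horizontal distance between poker_grip and shutter_face above 0.1 m); the robot touches nothing.
It fails at once if the poker pushed on the stand or its shutter with more than 25 N (contact force between poker and stand above 25 N).
It fails at once if the ball moved more than 15 mm (distance of ball from where it was at the start of the episode above 0.015 m).
It fails at once if the flower moved more than 15 mm (distance of flower from where it was at the start of the episode above 0.015 m).
It fails at once if the brush moved more than 15 mm (distance of brush from where it was at the start of the episode above 0.015 m).
It also fails if it takes over 72 s, if anything falls off the work surface, if the arm or the gripper's body presses on something with over 40 N, if the wrist force passes 120 N, or if a joint passes its speed limit or range.

## Working session

There is one attempt and no reset: what is moved stays moved. The work goes in short steps, Python scripts to look and compute and a tool call to move; the robot and the scene stay as the last step left them, time stands still between calls to the robot, and variables do not carry over. Pictures are saved under pics/ and viewed, and the job is handed in when it is done.

Besides the shell and the picture viewer there is one more tool, called after "Emit:" as a command line: name --argument value ..., lists and objects as JSON in quotes. carry_out: Moves the arm, as the interface text tells. Its arguments: {"type":"object","properties":{"deltas":{"type":"array","items":{"type":"array"}},"grip_force":{"type":"number"}},"required":["deltas"]}

```bash
ls; mkdir -p pics
cat > h.py <<'E'
import numpy as np, cv2
from cell import manip, vision, workorder
from scipy.spatial.transform import Rotation as R
def cam(name):
    im,d=vision.camera(name); c=vision.calibration(name); return im,d,c
E
python3 - <<'E'
from h import *
print(manip.read_state())
for n in ("scene","top"):
    im,d,c=cam(n); print(n,c)
    cv2.imwrite(f"pics/{n}0.png",cv2.cvtColor(im,cv2.COLOR_RGB2BGR)); np.savez(f"{n}0.npz",im=im,d=d)
E
```

```text
pics
{'clock': 0.0, 'joints': array([ 1.13342413e+00,  3.00489215e-01,  1.52160017e+00, -1.18849400e-05,
        1.32074718e+00, -6.65859458e-02]), 'qd': array([ 3.55826819e-05, -9.22512069e-04,  1.04253329e-03,  8.93485122e-04,
        1.33368216e-03,  4.65109180e-04]), 'effort': array([ 1.44872138e-03, -5.31806695e+01, -3.52733874e+01,  7.09446031e-02,
        2.43432366e-02, -8.04072056e-05]), 'eef_pos': array([199.18065434, 512.39076836, 226.8683208 ]), 'eef_rot': array([-3.14035073e+00, -7.12797831e-05,  2.77080931e+00]), 'wrist_force': array([ 0.04871132, -0.48810081, -0.2195054 ]), 'moment': array([ 0.00385595, -0.04544402, -0.02300867]), 'finger_gap': 93.98595623709492}
scene {'mtx': array([[478.6748661 ,   0.        , 282.13211686],
       [  0.        , 478.6748661 , 209.13365525],
       [  0.        ,   0.        ,   1.        ]]), 'eye': array([1358.37937252, -306.13287514, 1167.28660497]), 'orientation': array([-2.43281946, -0.01287791,  1.27859294])}
top {'mtx': array([[417.81824916,   0.        , 283.9858359 ],
       [  0.        , 417.81824916, 211.497277  ],
       [  0.        ,   0.        ,   1.        ]]), 'eye': array([ 353.03503045,  -44.85190001, 1183.51504654]), 'orientation': array([-3.02940106, -0.00688843, -1.55320069])}
```

View pics/scene0.png

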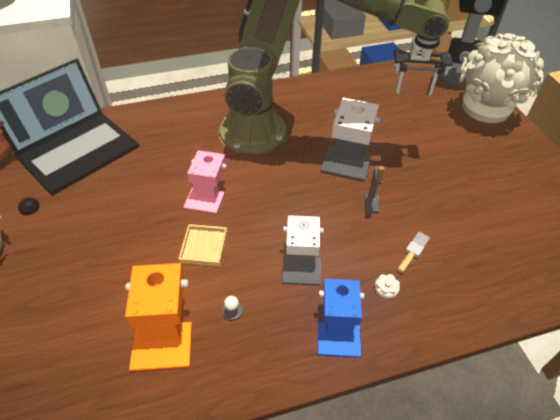

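View pics/top0.png

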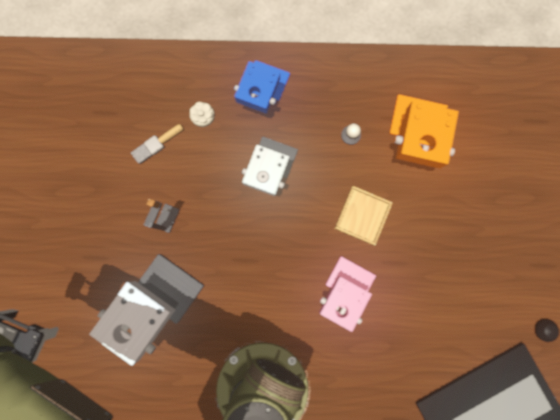

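```bash
cat >> h.py <<'E'
def Rc(c): 
    r,p,y=c['orientation']; return R.from_euler('xyz',[r,p,y]).as_matrix()
def pts(d,c):
    K=c['mtx']; v,u=np.mgrid[0:d.shape[0],0:d.shape[1]]
    P=np.stack([(u-K[0,2])/K[0,0]*d,(v-K[1,2])/K[1,1]*d,d],-1)
    return P@Rc(c).T+c['eye']
def onplane(uv,c,z):
    K=c['mtx']; uv=np.atleast_2d(uv).astype(float)
    r=np.c_[(uv-K[[0,1],[2,2]])/[K[0,0],K[1,1]],np.ones(len(uv))]@Rc(c).T
    t=(z-c['eye'][2])/r[:,2]; return c['eye']+r*t[:,None]
def proj(P,c):
    K=c['mtx']; q=(np.atleast_2d(P)-c['eye'])@Rc(c); q=q@K.T; return q[:,:2]/q[:,2:]
def crop(im,x0,y0,w,h,s,fn):
    k=cv2.resize(im[y0:y0+h,x0:x0+w],None,fx=s,fy=s,interpolation=cv2.INTER_CUBIC)
    cv2.imwrite(fn,cv2.cvtColor(k,cv2.COLOR_RGB2BGR)); return k
E
python3 - <<'E'
from h import *
t=np.load('top0.npz'); s=np.load('scene0.npz'); ct=vision.calibration('top'); cs=vision.calibration('scene')
for nm,D,c in(('t',t,ct),('s',s,cs)):
    P=pts(D['d'],c); print(nm,P[200,250],P[60,150],P[350,300])
a=crop(t['im'],230,125,80,80,5,'pics/a.png'); b=crop(t['im'],125,180,80,80,5,'pics/b.png')
a2=crop(s['im'],270,205,64,80,5,'pics/a2.png'); b2=crop(s['im'],345,150,64,80,5,'pics/b2.png')
a=cv2.hconcat([a,b]); cv2.imwrite('pics/c1.png',cv2.cvtColor(a,4)); cv2.imwrite('pics/c2.png',cv2.cvtColor(cv2.hconcat([a2,b2]),4))
E
```

```text
t [517.56225265  46.91686418   1.5443499 ] [932.20796508 355.2319881   -2.09514595] [ 104.14660265 -101.43545969   -0.55070552]
s [338.56393443 -93.03457867   1.15628655] [-1646.6777556  -312.0305259  -647.1741164] [ 8.73269141e+02 -9.66502743e+01  6.58798273e-01]
```

View pics/c1.png

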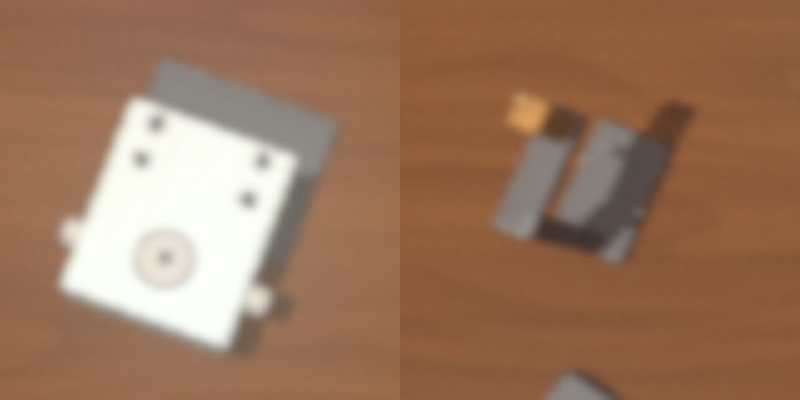

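View pics/c2.png

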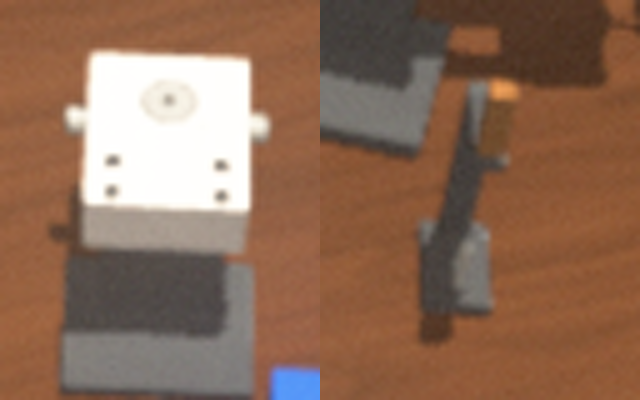

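The first picture set shows these candidates:
- **Stand:** bright white-grey stand, top (268,168) / scene (303,240). The larger grey one is at top (135,320). Pink, blue and orange ones are at (347,295), (260,85) and (430,130).
- **Poker:** dark C with the wooden knob, top (151,203) / scene (378,178).
- **Tray:** top (364,215).

I choose the smaller grey stand. The crops confirm a plug with a dot in its head, and a poker that opens the same way as the stand's +x. Next I measure.

Run:
```python
from h import *
t=np.load('top0.npz'); s=np.load('scene0.npz'); ct=vision.calibration('top'); cs=vision.calibration('scene')
def comp(mask,uv):
    n,l,st,ce=cv2.connectedComponentsWithStats(mask.astype(np.uint8)); 
    k=l[uv[1],uv[0]]; return l==k
# heights
for nm,D,c,uv in(('top',t,ct,(268,160)),('scene',s,cs,(303,238))):
    P=pts(D['d'],c); im=D['im'].astype(int)
    m=(im.min(-1)>(150 if nm=='top' else 170))&(abs(P[...,2]-111)<12)
    m=cv2.morphologyEx(m.astype(np.uint8),cv2.MORPH_CLOSE,np.ones((3,3)))
    m=cv2.morphologyEx(m,cv2.MORPH_OPEN,np.ones((7,7)))
    m=comp(m,uv); print(nm,'area',m.sum(),'zmed',np.median(P[m][:,2]))
    cn=max(cv2.findContours(m.astype(np.uint8),0,cv2.CHAIN_APPROX_NONE)[0],key=len)[:,0]
    W=onplane(cn,c,111)[:,:2]; r=cv2.minAreaRect(W.astype(np.float32)); print(r); B=cv2.boxPoints(r); print(B.round(1))
    # dot: darkest near
    reg={'top':(255,170,16,16),'scene':(296,218,16,14)}[nm]
    g=im.sum(-1)[reg[1]:reg[1]+reg[3],reg[0]:reg[0]+reg[2]].astype(float); w=np.clip(np.median(g)-40-g,0,None); vv,uu=np.mgrid[0:g.shape[0],0:g.shape[1]]
    p=np.array([(w*uu).sum()/w.sum()+reg[0],(w*vv).sum()/w.sum()+reg[1]]); print('dot',p,onplane(p,c,111))
    # handle top
    hsv=cv2.cvtColor(D['im'],cv2.COLOR_RGB2HSV); x0,y0,w_,h_={'top':(140,192,25,25),'scene':(374,160,20,22)}[nm]
    hh=hsv[y0:y0+h_,x0:x0+w_]; 
    m=np.zeros(hsv.shape[:2],bool); m[y0:y0+h_,x0:x0+w_]=(hh[...,2]>165)&(hh[...,1]>100)
    v,u=np.nonzero(m); print('handle',m.sum(),u.mean(),v.mean(),onplane([u.mean(),v.mean()],c,188),np.median(P[m],axis=0))
    print(P[int(v.mean()),int(u.mean())])
    # tray
    m=(hsv[...,0]>10)&(hsv[...,0]<30)&(hsv[...,2]>190)&(hsv[...,1]>50)
    m=cv2.morphologyEx(m.astype(np.uint8),cv2.MORPH_CLOSE,np.ones((9,9)))
    uvt=(364,215) if nm=='top' else (204,245)
    m=comp(m,uvt); cn=max(cv2.findContours(m.astype(np.uint8),0,cv2.CHAIN_APPROX_NONE)[0],key=len)[:,0]
    print('tray',m.sum(),cv2.minAreaRect(onplane(cn,c,22)[:,:2].astype(np.float32)))
```

```text
top area 1390 zmed 111.11372189954784
((583.884765625, 0.6878166198730469), (93.07579040527344, 107.66043090820312), 70.64848327636719)
[[517.7 -25.4]
 [619.3 -61.1]
 [650.1  26.8]
 [548.5  62.4]]
dot [262.61637427 176.22690058] [[565.48158376   7.21998592 111.        ]]
handle 48 149.79166666666666 202.1875 [[481.85440151 272.47351299 188.        ]] [482.31607876 273.20975125 187.83556771]
[482.45047577 274.83140696 186.63014211]
tray 2035 ((478.258544921875, -273.4404602050781), (121.80667877197266, 133.01043701171875), 67.69269561767578)
scene area 965 zmed 109.3892172573569
((588.6036987304688, 1.3159255981445312), (88.39564514160156, 106.98445129394531), 70.46978759765625)
[[523.4 -22.5]
 [624.2 -58.2]
 [653.8  25.1]
 [553.   60.9]]
dot [303.14619533 224.79209107] [[567.35180207   8.12642461 111.        ]]
handle 21 381.42857142857144 167.57142857142858 [[485.20183493 272.81406482 188.        ]] [483.25626111 274.21419343 186.49096059]
[480.22148486 274.21419343 185.26745134]
tray 7312 ((611.4058837890625, -392.834716796875), (243.20079040527344, 467.03973388671875), 67.22236633300781)
```

Run:
```python
from h import *
t=np.load('top0.npz'); ct=vision.calibration('top'); P=pts(t['d'],ct); im=t['im'].astype(int)
np.set_printoptions(linewidth=250)
print(P[196:236:1,142:184,2].round(0).astype(int))
g=cv2.cvtColor(t['im'],cv2.COLOR_RGB2HSV)
print(g[196:236,142:184,1])
```

```text
[[ 1  1  2 ...  0  0  1]
 [ 3  1 -1 ... -1 -1  0]
 [ 1 -2 -3 ... -1  6  2]
 ...
 [-1 -2 -1 ...  0 -1 -3]
 [-4 -1  0 ...  0 -1  3]
 [ 1  2  2 ...  0  2  1]]
[[151 152 153 ... 151 153 149]
 [151 154 154 ... 149 149 149]
 [151 156 153 ... 149 152 149]
 ...
 [146 148 148 ... 148 153 151]
 [149 150 148 ... 147 152 150]
 [148 149 151 ... 149 149 149]]
```

Run:
```python
from h import *
for n,box in(('top',(142,196,42,40)),('scene',(360,160,32,60))):
    t=np.load(n+'0.npz'); c=vision.calibration(n); P=pts(t['d'],c)
    hsv=cv2.cvtColor(t['im'],cv2.COLOR_RGB2HSV)
    M=np.zeros(P.shape[:2],bool); x0,y0,w,h=box; M[y0:y0+h,x0:x0+w]=True
    dark=M&(hsv[...,1]<90)
    for nm,lo,hi,z in(('foot',4,20,10),('arm',128,150,138)):
        m=dark&(P[...,2]>lo)&(P[...,2]<hi)
        if n=='scene' and nm=='foot': print(m.sum())
        v,u=np.nonzero(m); 
        if len(u)<8: print(n,nm,len(u)); continue
        W=onplane(np.c_[u,v],c,z)[:,:2].astype(np.float32); print(n,nm,len(u),cv2.minAreaRect(W)); q=np.linalg.svd(W-W.mean(0))[2][0]; print('mean',W.mean(0),'pca',np.degrees(np.arctan2(q[1],q[0])))
```

```text
top foot 353 ((462.0220947265625, 291.4859924316406), (66.20436096191406, 77.95635223388672), 69.298828125)
mean [463.4318 278.8683] pca 163.90869
top arm 180 ((454.79315185546875, 282.30029296875), (21.6104736328125, 58.560691833496094), 66.33244323730469)
mean [452.09396 283.0599 ] pca 155.67216
367
scene foot 367 ((389.43865966796875, 301.69873046875), (48.75593948364258, 238.9370880126953), 74.81621551513672)
mean [402.2183  295.10995] pca -14.637055
scene arm 51 ((465.7944030761719, 275.5676574707031), (20.213735580444336, 68.16120147705078), 76.52375793457031)
mean [466.91315 274.9273 ] pca -18.39249
```

Emit:
carry_out --deltas '[[[0, 0, -0.5], 7, 1], [[0, 0, -0.5], 7, 1], [[0, 0, -0.5], 7, 1], [[0, 0, -0.5], 7, 1], [[0, 0, -0.5], 7, 1], [[0, 0, -0.5], 7, 1], [[0, 0, -0.5], 7, 1], [[0, 0, -0.5], 7, 1], [[0, 0, 0], 7, 1], [[0, 0, 0], 7, 1], [[0, 0, 0], 7, 1], [[0, 0, 0], 7, 1], [[0, 0, 0], 7, 1], [[0, 0, 0], 0, 1]]' --grip_force 30

```text
clock: 1.27
eef_pos: [199.3, 512.5, 267.1]
eef_rot: [-3.142, 0.001, 1.176]
wrist_force: [0.7, -1.0, 0.5]
finger_gap: 93.9
```

```bash
cat >> h.py <<'E'
def delta(target):
    s=manip.read_state(); M=R.from_euler('xyz',s['eef_rot']).as_matrix()
    d=M.T@(np.array(target)-s['eef_pos'])/10
    print('t',s['clock'],'pos',s['eef_pos'].round(2),'yaw',np.degrees(s['eef_rot']).round(2),'F',s['wrist_force'].round(2),'gap',round(s['finger_gap'],2),'\n tool delta cm',d.round(3)); return d
E
python3 - <<'E'
from h import *
delta([483,272.8,267])
E
```

```text
t 1.2667 pos [199.27 512.51 267.11] yaw [-1.800e+02  4.000e-02  6.741e+01] F [ 0.75 -0.95  0.5 ] gap 93.86 
 tool delta cm [-1.1231e+01  3.5404e+01  1.9000e-02]
```

Emit:
carry_out --deltas '[[[-0.4, 1.4, 0], 0, 1], [[-0.8, 2.5, 0], 0, 1], [[-1, 3.15, 0], 0, 1], [[-1, 3.15, 0], 0, 1], [[-1, 3.15, 0], 0, 1], [[-1, 3.15, 0], 0, 1], [[-1, 3.15, 0], 0, 1], [[-1, 3.15, 0], 0, 1], [[-1, 3.15, 0], 0, 1], [[-1, 3.15, 0], 0, 1], [[-1, 3.15, 0], 0, 1], [[-0.6, 2, 0], 0, 1], [[-0.4, 1.15, 0], 0, 1], [[0, 0, 0], 0, 1], [[0, 0, 0], 0, 1]]'

```text
clock: 2.52
eef_pos: [484.2, 275.2, 267.2]
eef_rot: [-3.141, 0.0, 1.184]
wrist_force: [0.3, -0.4, 0.3]
finger_gap: 93.8
```

Run:
```python
from h import *
delta([483,272.8,167])
im,d,c=cam('scene'); crop(im,310,110,120,110,5,'pics/g1.png')
```

```text
t 2.5167 pos [484.18 275.18 267.19] yaw [-1.7997e+02  2.0000e-02  6.7830e+01] F [ 0.29 -0.43  0.26] gap 93.81 
 tool delta cm [-0.263 -0.014 10.019]
```

View pics/g1.png

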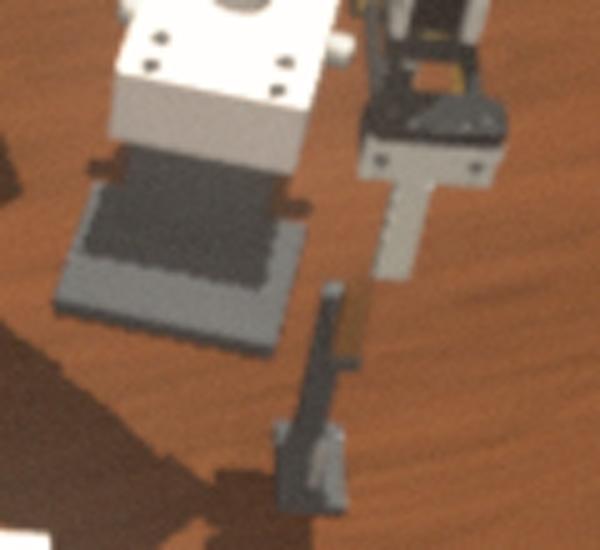

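The crop shows the open gripper above the poker's handle (crop (355,310)), with the poker spine at (325,360). I shift sideways and descend.

Emit:
carry_out --deltas '[[[-0.26, 0, 1], 0, 1], [[0, 0, 2], 0, 1], [[0, 0, 2], 0, 1], [[0, 0, 2], 0, 1], [[0, 0, 1.5], 0, 1], [[0, 0, 1], 0, 1], [[0, 0, 0.5], 0, 1], [[0, 0, 0], 0, 1]]'

```text
clock: 3.23
eef_pos: [482.9, 272.8, 166.6]
eef_rot: [-3.141, 0.001, 1.184]
wrist_force: [0.3, -0.2, 0.8]
finger_gap: 94.2
```

Run:
```python
from h import *
delta([483,272.8,167])
im,d,c=cam('scene'); a=crop(im,330,130,80,90,5,'pics/g2.png')
im,d,c=cam('top'); b=crop(im,110,170,80,90,5,'pics/g2.png')
cv2.imwrite('pics/g2.png',cv2.cvtColor(cv2.hconcat([a,b]),4))
```

```text
t 3.2333 pos [482.9  272.8  166.59] yaw [-1.7995e+02  5.0000e-02  6.7810e+01] F [ 0.32 -0.17  0.8 ] gap 94.21 
 tool delta cm [ 0.004  0.01  -0.041]
```

View pics/g2.png

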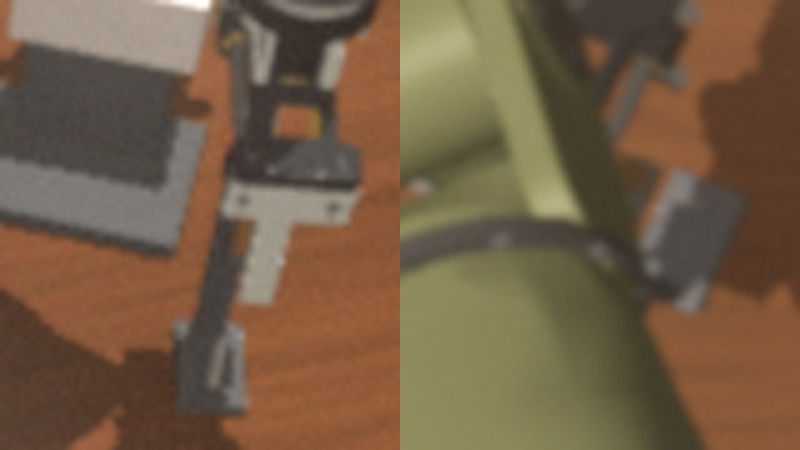

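The scene crop shows the near finger (crop (265,270)) in front of the handle. The top view is hidden by the arm. I close the gripper.

Emit:
carry_out --deltas '[[[0, 0, 0], 0, 0.7], [[0, 0, 0], 0, 0.5], [[0, 0, 0], 0, 0.35], [[0, 0, 0], 0, 0.27], [[0, 0, 0], 0, 0.22], [[0, 0, 0], 0, 0.17], [[0, 0, 0], 0, 0.12], [[0, 0, 0], 0, 0.05], [[0, 0, 0], 0, 0], [[0, 0, 0], 0, 0], [[0, 0, 0], 0, 0], [[0, 0, 0], 0, 0]]' --grip_force 40

```text
clock: 4.33
eef_pos: [483.5, 272.5, 167.4]
eef_rot: [-3.142, 0.0, 1.183]
wrist_force: [-0.6, 0.3, 1.1]
finger_gap: 18.0
```

Run:
```python
from h import *
delta([483,272.8,187])
im,d,c=cam('scene'); a=crop(im,330,130,80,90,5,'pics/g3.png')
```

```text
t 4.3333 pos [483.55 272.52 167.45] yaw [-180.      0.     67.75] F [-0.55  0.27  1.12] gap 18.03 
 tool delta cm [ 0.005 -0.061 -1.955]
```

View pics/g3.png

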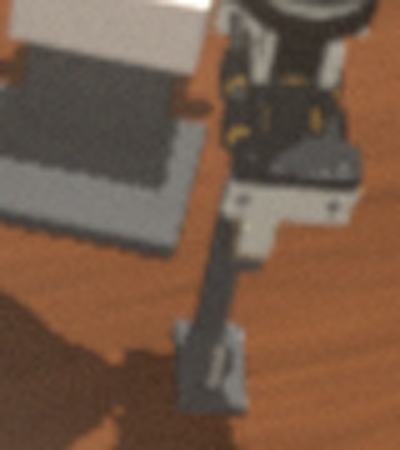

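Emit:
carry_out --deltas '[[[0, 0, 0], 0, 0], [[0, 0, 0], 0, 0], [[0, 0, 0], 0, 0]]'

```text
clock: 4.63
eef_pos: [483.5, 272.5, 167.4]
eef_rot: [-3.142, 0.0, 1.183]
wrist_force: [0.5, 0.4, 0.4]
finger_gap: 15.6
```

Emit:
carry_out --deltas '[[[0, 0, -0.2], 0, 0], [[0, 0, -0.3], 0, 0], [[0, 0, -0.5], -1.4, 0], [[0, 0, 0], -1.4, 0], [[0, 0, 0], 0, 0], [[0, 0, 0], 0, 0]]'

```text
clock: 5.13
eef_pos: [483.5, 272.5, 177.4]
eef_rot: [3.142, -0.0, 1.232]
wrist_force: [-1.0, -0.6, -2.6]
finger_gap: 15.9
```

Run:
```python
from h import *
delta([472,41,177.4])
im,d,c=cam('scene'); a=crop(im,330,130,80,90,5,'pics/g4.png')
```

```text
t 5.1333 pos [483.54 272.51 177.42] yaw [180.    -0.    70.57] F [-0.97 -0.63 -2.58] gap 15.93 
 tool delta cm [-2.2216e+01  6.6140e+00  2.0000e-03]
```

View pics/g4.png

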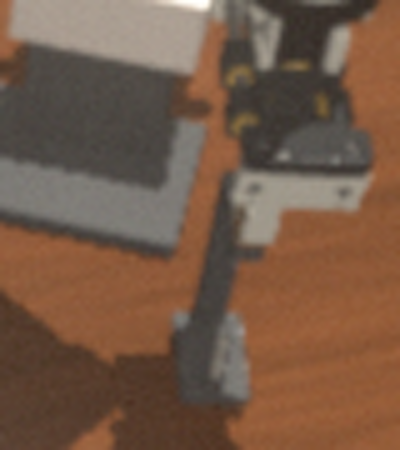

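Poker lifted by about 10 mm; the foot at crop (215,370) hangs free and level. I move it to the approach point in front of the stand's -x end.

Emit:
carry_out --deltas '[[[-0.5, 0.15, 0], 0, 0], [[-1, 0.3, 0], 0, 0], [[-1.5, 0.45, 0], 0, 0], [[-2, 0.6, 0], 0, 0], [[-2, 0.6, 0], 0, 0], [[-2, 0.6, 0], 0, 0], [[-2, 0.6, 0], 0, 0], [[-2, 0.6, 0], 0, 0], [[-2, 0.6, 0], 0, 0], [[-2, 0.6, 0], 0, 0], [[-2, 0.6, 0], 0, 0], [[-1.7, 0.5, 0], 0, 0], [[-1, 0.3, 0], 0, 0], [[-0.5, 0.1, 0], 0, 0], [[0, 0, 0], 0, 0], [[0, 0, 0], 0, 0]]'

```text
clock: 6.52
eef_pos: [471.9, 41.4, 177.5]
eef_rot: [-3.142, -0.0, 1.231]
wrist_force: [-0.0, 0.6, -2.6]
finger_gap: 15.9
```

Run:
```python
from h import *
delta([472,41,177.4])
im,d,c=cam('scene'); a=crop(im,240,180,80,110,5,'pics/g5.png')
im,d,c=cam('top'); b=crop(im,220,120,80,110,5,'pics/g5.png')
cv2.imwrite('pics/g5.png',cv2.cvtColor(cv2.hconcat([a,b]),4))
```

```text
t 6.5167 pos [471.87  41.44 177.46] yaw [-1.800e+02 -1.000e-02  7.054e+01] F [-0.03  0.64 -2.64] gap 15.88 
 tool delta cm [-0.037  0.027  0.006]
```

View pics/g5.png

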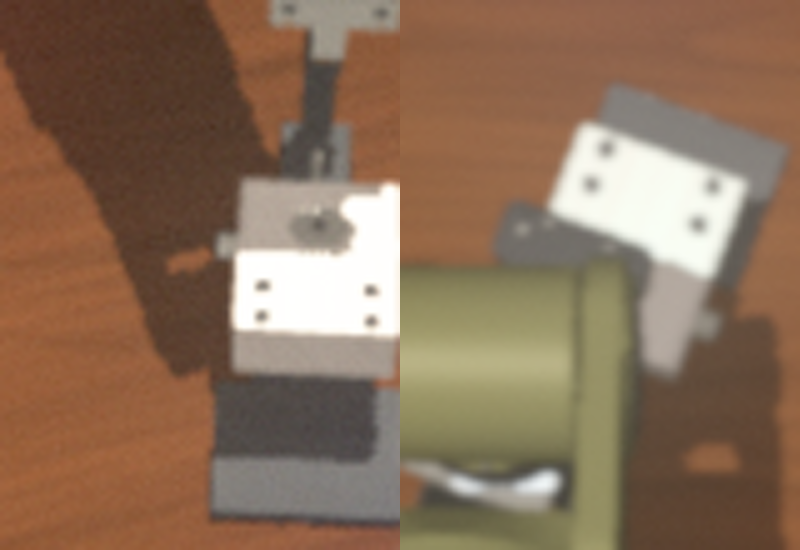

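The scene crop shows the poker's spine and pin (318,160) lined up behind the head and its dot (318,225). I slide the C over the head.

Emit:
carry_out --deltas '[[[0, 0.5, 0], 0, 0], [[0, 1, 0], 0, 0], [[0, 1.3, 0], 0, 0], [[0, 1.4, 0], 0, 0], [[0, 1.4, 0], 0, 0], [[0, 1.4, 0], 0, 0], [[0, 1.2, 0], 0, 0], [[0, 0.9, 0], 0, 0], [[0, 0.6, 0], 0, 0], [[0, 0.3, 0], 0, 0], [[0, 0, 0], 0, 0], [[0, 0, 0], 0, 0]]'

```text
clock: 7.62
eef_pos: [566.0, 8.1, 177.3]
eef_rot: [-3.141, 0.0, 1.232]
wrist_force: [1.2, 0.9, -3.5]
finger_gap: 15.8
```

Run:
```python
from h import *
delta([566.4,7.7,177.4])
im,d,c=cam('scene'); a=crop(im,250,170,120,110,5,'pics/g6.png')
```

```text
t 7.6167 pos [565.98   8.09 177.34] yaw [-179.98    0.     70.56] F [ 1.24  0.93 -3.48] gap 15.85 
 tool delta cm [-0.023  0.052 -0.006]
```

View pics/g6.png

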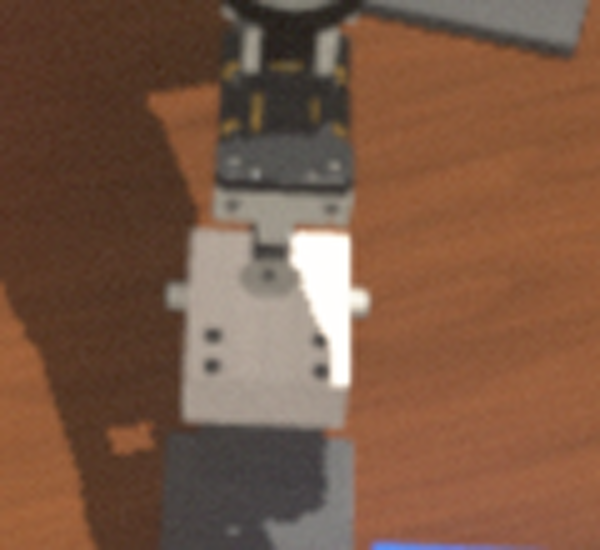

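Emit:
carry_out --deltas '[[[0, 0, -0.3], 0, 0], [[0, 0, -0.3], 0, 0], [[0, 0, -0.15], 0, 0], [[0, 0, -0.1], 0, 0], [[0, 0, -0.1], 0, 0], [[0, 0, 0], 0, 0], [[0, 0, 0], 0, 0]]'

```text
clock: 8.25
eef_pos: [566.1, 8.0, 186.6]
eef_rot: [-3.141, 0.0, 1.231]
wrist_force: [0.3, 0.6, -7.4]
finger_gap: 15.9
```

Contact with the shutter at y≈0: about 4.7 N over the weight, so no hole here. I lower, step sideways and feel again.

Emit:
carry_out --deltas '[[[0, 0, 0.25], 0, 0], [[0.25, 0, 0], 0, 0], [[0, 0, -0.25], 0, 0], [[0, 0, 0], 0, 0], [[0, 0, 0], 0, 0]]'

```text
clock: 8.67
eef_pos: [566.9, 10.5, 186.6]
eef_rot: [-3.141, -0.0, 1.232]
wrist_force: [0.4, 1.4, -8.8]
finger_gap: 15.9
```

Emit:
carry_out --deltas '[[[0, 0, 0.25], 0, 0], [[0.25, 0, 0], 0, 0], [[0, 0, -0.25], 0, 0], [[0, 0, 0], 0, 0], [[0, 0, 0], 0, 0]]'

```text
clock: 9.08
eef_pos: [567.8, 12.7, 186.7]
eef_rot: [-3.141, -0.0, 1.231]
wrist_force: [1.3, 1.1, -10.2]
finger_gap: 16.2
```

Emit:
carry_out --deltas '[[[0, 0, 0.25], 0, 0], [[0.25, 0, 0], 0, 0], [[0, 0, -0.25], 0, 0], [[0, 0, 0], 0, 0], [[0, 0, 0], 0, 0]]'

```text
clock: 9.5
eef_pos: [568.7, 15.1, 186.7]
eef_rot: [-3.141, -0.0, 1.232]
wrist_force: [1.9, 1.2, -10.6]
finger_gap: 16.0
```

Emit:
carry_out --deltas '[[[0, 0, 0.25], 0, 0], [[0.25, 0, 0], 0, 0], [[0, 0, -0.25], 0, 0], [[0, 0, 0], 0, 0], [[0, 0, 0], 0, 0]]'

```text
clock: 9.92
eef_pos: [569.5, 17.5, 186.7]
eef_rot: [-3.141, -0.0, 1.231]
wrist_force: [2.9, 0.2, -10.7]
finger_gap: 15.7
```

Emit:
carry_out --deltas '[[[0, 0, 0.3], 0, 0], [[-0.6, 0, 0], 0, 0], [[-0.65, 0, 0], 0, 0], [[0, 0, 0], 0, 0], [[0, 0, -0.3], 0, 0], [[0, 0, 0], 0, 0], [[0, 0, 0], 0, 0]]'

```text
clock: 10.5
eef_pos: [565.5, 5.6, 187.4]
eef_rot: [3.141, -0.0, 1.231]
wrist_force: [-0.2, 0.1, -4.3]
finger_gap: 15.8
```

Emit:
carry_out --deltas '[[[0, 0, 0.25], 0, 0], [[-0.25, 0, 0], 0, 0], [[0, 0, -0.25], 0, 0], [[0, 0, 0], 0, 0], [[0, 0, 0], 0, 0]]'

```text
clock: 10.92
eef_pos: [564.2, 3.1, 186.6]
eef_rot: [-3.141, 0.0, 1.231]
wrist_force: [-0.9, -0.9, -6.4]
finger_gap: 16.0
```

At y≈-2.2 the pin rose freely (z 187.4 mm, little force). I go back there and check by rising a bit more.

Emit:
carry_out --deltas '[[[0, 0, 0.25], 0, 0], [[0.25, 0, 0], 0, 0], [[0, 0, 0], 0, 0], [[0, 0, -0.25], 0, 0], [[0, 0, 0], 0, 0], [[0, 0, 0], 0, 0]]'

```text
clock: 11.42
eef_pos: [565.5, 5.6, 187.3]
eef_rot: [3.141, -0.0, 1.231]
wrist_force: [0.1, -0.8, -3.3]
finger_gap: 15.3
```

Run:
```python
from h import *
delta([566.4,7.7,177.4])
```

```text
t 11.4167 pos [565.51   5.59 187.34] yaw [ 1.7996e+02 -1.0000e-02  7.0560e+01] F [ 0.11 -0.82 -3.26] gap 15.31 
 tool delta cm [0.228 0.013 0.994]
```

Emit:
carry_out --deltas '[[[0, 0, -0.15], 0, 0], [[0, 0, -0.15], 0, 0], [[0, 0, 0], 0, 0], [[0, 0, 0], 0, 0]]'

```text
clock: 11.75
eef_pos: [565.4, 5.5, 190.1]
eef_rot: [3.141, -0.0, 1.231]
wrist_force: [-0.5, -0.4, -3.1]
finger_gap: 15.6
```

Emit:
carry_out --deltas '[[[0, 0, -0.15], 0, 0], [[0, 0, -0.15], 0, 0], [[0, 0, -0.15], 0, 0], [[0, 0, -0.1], 0, 0], [[0, 0, -0.1], 0, 0], [[0, 0, 0], 0, 0], [[0, 0, 0], 0, 0]]'

```text
clock: 12.33
eef_pos: [565.2, 5.5, 196.2]
eef_rot: [-3.141, 0.0, 1.231]
wrist_force: [0.4, -1.2, -8.3]
finger_gap: 15.8
```

Plug contact at about 5.5 N, in the expected place. I push on slowly.

Emit:
carry_out --deltas '[[[0, 0, -0.1], 0, 0], [[0, 0, -0.15], 0, 0], [[0, 0, -0.15], 0, 0], [[0, 0, -0.15], 0, 0], [[0, 0, -0.15], 0, 0], [[0, 0, 0], 0, 0]]'

```text
clock: 12.83
eef_pos: [565.5, 5.6, 204.0]
eef_rot: [3.141, -0.0, 1.231]
wrist_force: [-1.9, 0.7, -6.3]
finger_gap: 15.8
```

Run:
```python
from h import *
delta([566.4,7.7,213.4])
```

```text
t 12.8333 pos [565.45   5.6  203.98] yaw [ 1.7998e+02 -1.0000e-02  7.0560e+01] F [-1.91  0.68 -6.27] gap 15.84 
 tool delta cm [ 0.23   0.02  -0.942]
```

Emit:
carry_out --deltas '[[[0, 0, -0.15], 0, 0], [[0, 0, -0.15], 0, 0], [[0, 0, -0.15], 0, 0], [[0, 0, -0.15], 0, 0], [[0, 0, -0.15], 0, 0], [[0, 0, -0.1], 0, 0], [[0, 0, 0], 0, 0], [[0, 0, 0], 0, 0]]'

```text
clock: 13.5
eef_pos: [565.5, 5.7, 212.2]
eef_rot: [3.141, -0.0, 1.231]
wrist_force: [0.3, 0.3, -3.1]
finger_gap: 15.7
```

Run:
```python
from h import *
delta([566.4,7.7,213.4])
im,d,c=cam('scene'); a=crop(im,250,170,120,110,5,'pics/g7.png')
```

```text
t 13.5 pos [565.46   5.66 212.17] yaw [ 1.7997e+02 -2.0000e-02  7.0560e+01] F [ 0.32  0.28 -3.08] gap 15.65 
 tool delta cm [ 0.224  0.021 -0.123]
```

View pics/g7.png

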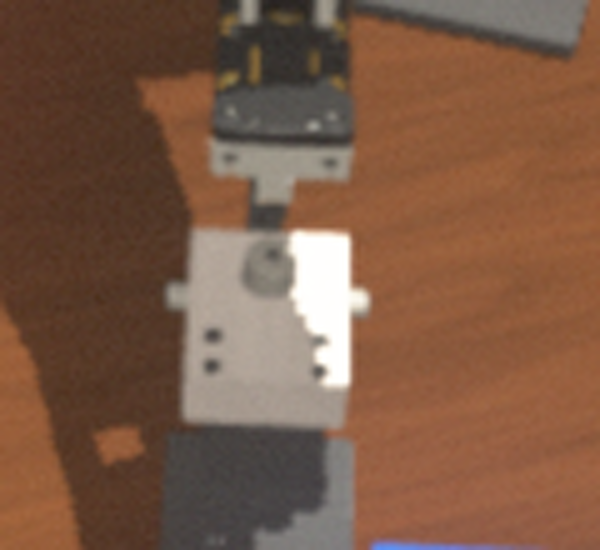

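The plug stands proud (crop (268,268)), and the force is back to the poker's weight, so the plungers seem to have sprung in. I push a touch higher to make sure, then lower the pin.

Emit:
carry_out --deltas '[[[0, 0, -0.1], 0, 0], [[0, 0, 0], 0, 0], [[0, 0, 0], 0, 0]]'

```text
clock: 13.8
eef_pos: [565.4, 5.6, 213.0]
eef_rot: [3.142, -0.0, 1.232]
wrist_force: [1.2, 0.9, -5.1]
finger_gap: 15.6
```

Emit:
carry_out --deltas '[[[0, 0, 0.1], 0, 0], [[0, 0, 0.2], 0, 0], [[0, 0, 0.3], 0, 0], [[0, 0, 0.3], 0, 0], [[0, 0, 0.1], 0, 0], [[0, 0, 0], 0, 0]]'

```text
clock: 14.3
eef_pos: [565.2, 5.5, 202.5]
eef_rot: [-3.141, 0.0, 1.231]
wrist_force: [-0.2, 1.4, -2.7]
finger_gap: 15.3
```

Run:
```python
from h import *
delta([566.4,7.7,177.4])
im,d,c=cam('scene'); a=crop(im,250,170,120,110,5,'pics/g8.png')
P=pts(d,c); uv=proj([[566.4,7.7,128]],c)[0].round().astype(int); print(uv, np.median(P[uv[1]-1:uv[1]+2,uv[0]-1:uv[0]+2].reshape(-1,3),axis=0))
```

```text
t 14.3 pos [565.22   5.55 202.51] yaw [-1.7996e+02  2.0000e-02  7.0560e+01] F [-0.23  1.44 -2.67] gap 15.28 
 tool delta cm [0.243 0.041 2.511]
[303 221] [566.26126006   7.59755022 126.98208907]
```

View pics/g8.png

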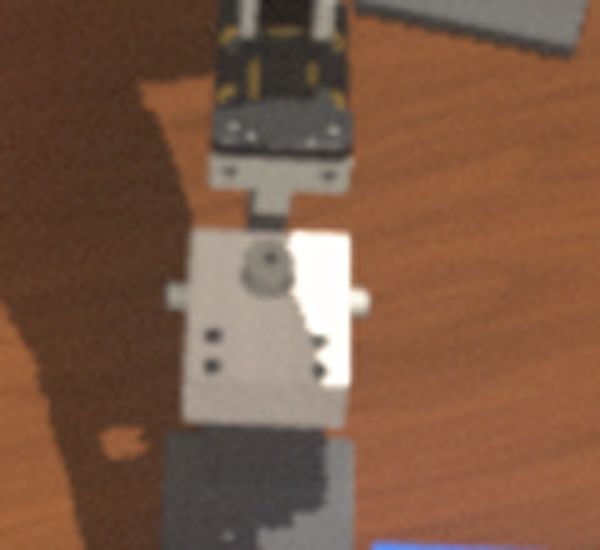

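The plug's top reads 127 mm, so it is 16 mm proud while the pin is 10 mm below it. I lower the poker fully and withdraw.

Emit:
carry_out --deltas '[[[0, 0, 0.2], 0, 0], [[0, 0, 0.4], 0, 0], [[0, 0, 0.5], 0, 0], [[0, 0, 0.5], 0, 0], [[0, 0, 0.5], 0, 0], [[0, 0, 0.4], 0, 0], [[0, 0, 0], 0, 0], [[0, 0, 0], 0, 0]]'

```text
clock: 15.02
eef_pos: [565.3, 5.6, 177.7]
eef_rot: [-3.141, 0.0, 1.231]
wrist_force: [0.5, -0.7, -1.9]
finger_gap: 16.0
```

Emit:
carry_out --deltas '[[[0, -0.5, 0], 0, 0], [[0, -1, 0], 0, 0], [[0, -1.5, 0], 0, 0], [[0, -1.5, 0], 0, 0], [[0, -1.5, 0], 0, 0], [[0, -1.5, 0], 0, 0], [[0, -1.5, 0], 0, 0], [[0.5, -1, 0], 0, 0], [[1.5, 0, 0], 0, 0], [[2, 0, 0], 0, 0], [[2, 0, 0], 0, 0], [[2, 0, 0], 0, 0], [[2, 0, 0], 0, 0], [[1.5, 0, 0], 0, 0], [[0.5, 0, 0], 0, 0], [[0, 0, 0], 0, 0], [[0, 0, 0], 0, 0]]'

```text
clock: 16.43
eef_pos: [510.8, 151.7, 177.8]
eef_rot: [-3.141, 0.0, 1.232]
wrist_force: [0.3, -1.7, -3.8]
finger_gap: 15.5
```

Run:
```python
from h import *
delta([566.4,7.7,167.4])
im,d,c=cam('scene'); a=crop(im,270,110,120,110,5,'pics/g9.png')
```

```text
t 16.4333 pos [510.81 151.68 177.84] yaw [-1.7999e+02  2.0000e-02  7.0570e+01] F [ 0.34 -1.68 -3.76] gap 15.52 
 tool delta cm [-11.728  10.032   1.046]
```

View pics/g9.png

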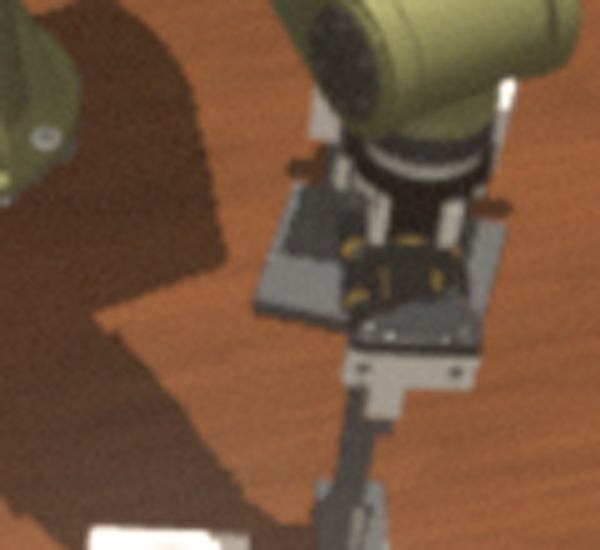

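Poker clear of the stand (foot at crop (350,510), stand head's edge at (170,540)), 154 mm from the recess. I lower it to the bench.

Emit:
carry_out --deltas '[[[0, 0, 0.3], 0, 0], [[0, 0, 0.3], 0, 0], [[0, 0, 0.2], 0, 0], [[0, 0, 0.1], 0, 0], [[0, 0, 0.1], 0, 0], [[0, 0, 0], 0, 0], [[0, 0, 0], 0, 0]]'

```text
clock: 17.07
eef_pos: [511.0, 152.0, 168.0]
eef_rot: [3.142, 0.0, 1.231]
wrist_force: [-0.3, 0.5, -3.2]
finger_gap: 15.9
```

Emit:
carry_out --deltas '[[[0, 0, 0.05], 0, 0], [[0, 0, 0.03], 0, 0], [[0, 0, 0], 0, 0], [[0, 0, 0], 0, 0]]'

```text
clock: 17.4
eef_pos: [511.1, 152.0, 167.4]
eef_rot: [3.141, -0.0, 1.231]
wrist_force: [0.1, 0.1, 1.1]
finger_gap: 15.7
```

On the bench (the weight has gone from the reading). I release and rise.

Emit:
carry_out --deltas '[[[0, 0, 0], 0, 0.2], [[0, 0, 0], 0, 0.3], [[0, 0, 0], 0, 0.5], [[0, 0, 0], 0, 0.5], [[0, 0, 0], 0, 0.6], [[0, 0, 0], 0, 0.6], [[0, 0, -0.5], 0, 0.6], [[0, 0, -1], 0, 0.6], [[0, 0, -2], 0, 0.6], [[0, 0, -2], 0, 0.6], [[0, 0, -2], 0, 0.6], [[0, 0, -1], 0, 0.6], [[0, 0, 0], 0, 0.6]]'

```text
clock: 18.48
eef_pos: [511.7, 152.2, 254.9]
eef_rot: [3.138, -0.002, 1.231]
wrist_force: [0.3, -0.2, -0.4]
finger_gap: 56.6
```

Run:
```python
from h import *
delta([566.4,7.7,250])
im,d,c=cam('scene'); a=crop(im,270,130,120,110,5,'pics/g10.png')
```

```text
t 18.4833 pos [511.7  152.17 254.88] yaw [ 1.7979e+02 -1.3000e-01  7.0550e+01] F [ 0.28 -0.18 -0.35] gap 56.57 
 tool delta cm [-11.803   9.966   0.497]
```

View pics/g10.png

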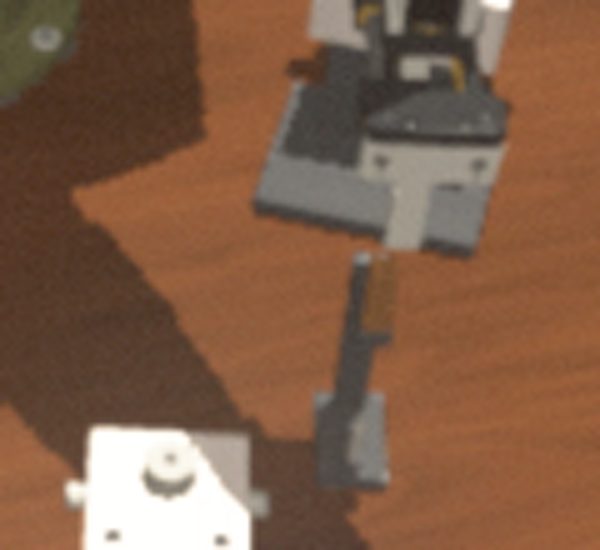

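The poker stands upright (handle crop (380,295), foot (350,440)), and the plug is proud at (168,468). I move over the plug.

Emit:
carry_out --deltas '[[[-0.6, 0.5, 0], 0, 0.8], [[-1.2, 1, 0], 0, 0.8], [[-1.8, 1.5, 0], 0, 0.8], [[-2, 1.7, 0], 0, 0.8], [[-2, 1.7, 0], 0, 0.8], [[-1.8, 1.5, 0], 0, 0.8], [[-1.3, 1.1, 0], 0, 0.8], [[-0.8, 0.7, 0], 0, 0.8], [[-0.3, 0.27, 0], 0, 0.8], [[0, 0, 0], 0, 0.8], [[0, 0, 0], 0, 0.8]]'

```text
clock: 19.45
eef_pos: [565.5, 8.0, 251.7]
eef_rot: [-3.141, 0.0, 1.232]
wrist_force: [-0.0, -0.2, -0.2]
finger_gap: 75.2
```

Run:
```python
from h import *
delta([566.4,7.7,135])
im,d,c=cam('scene'); a=crop(im,250,130,120,110,5,'pics/g11.png')
# plug top dot
reg=(292,210,24,18); g=cv2.cvtColor(im,cv2.COLOR_RGB2GRAY)[reg[1]:reg[1]+reg[3],reg[0]:reg[0]+reg[2]].astype(float)
print(g.astype(int))
```

```text
t 19.45 pos [565.51   8.04 251.73] yaw [-179.96    0.     70.57] F [-0.01 -0.2  -0.25] gap 75.23 
 tool delta cm [-2.0000e-03  1.0400e-01  1.1673e+01]
[[104 103 102 100  98  97  99 102  96  98 102 104 101 104 102 107 106 109
  106 106 107 108 104 105]
 [101 100 102 100 101 102 101 104 105 104 104 106 107 105 106 106 106 107
  106 104 105 102 103 100]
 [102 100 103 104 104 104 106 105 109 107 107 107 106 103 105 106  99 103
  102 100  99 103 102 103]
 [107 105 105 107 107 105 106 109 104 108 107 101 105 105 103 103  99 104
  102  97 102 102 103 105]
 [111 108 110 107 106 106 107 103 104 102 103 102 103 103  98 103 101 101
  102 105 107 107 108 108]
 [130 126 120 122 121 119 116 112 111 115 114 112 110 107 106 109 117 125
  123 121 123 120 125 124]
 [159 153 149 148 152 148 147 144 142 141 141 140 136 133 135 147 188 225
  222 208 204 203 202 201]
 [168 168 170 166 169 168 167 167 163 161 158 155 154 159 167 208 248 254
  254 252 252 251 251 250]
 [171 172 172 170 169 170 171 165 156 145 144 138 138 145 164 229 253 254
  254 254 254 254 254 254]
 [168 170 168 169 170 170 167 158 144 13
[... 169 characters left out ...]
69 167 170 170 170 160 137 135 133 121  96  93 114 138 170 222 250
  254 255 255 254 254 254]
 [171 169 166 168 170 166 157 135 134 133 128 109 103 119 140 202 243 251
  254 255 255 254 254 254]
 [170 168 167 169 170 165 146 125 130 135 132 129 125 132 142 198 242 251
  254 255 255 254 254 254]
 [171 169 168 170 169 158 133 119 129 136 140 137 136 133 139 171 214 245
  254 255 254 254 254 254]
 [170 168 168 169 167 157 127 110 122 128 136 134 138 136 133 131 170 240
  254 255 254 254 254 254]
 [171 169 168 167 166 164 141 117 119 121 127 130 133 131 125 127 169 244
  254 255 254 254 254 254]
 [167 168 169 168 166 167 155 132 120 123 125 130 128 124 124 152 223 252
  254 255 255 254 254 254]]
```

View pics/g11.png

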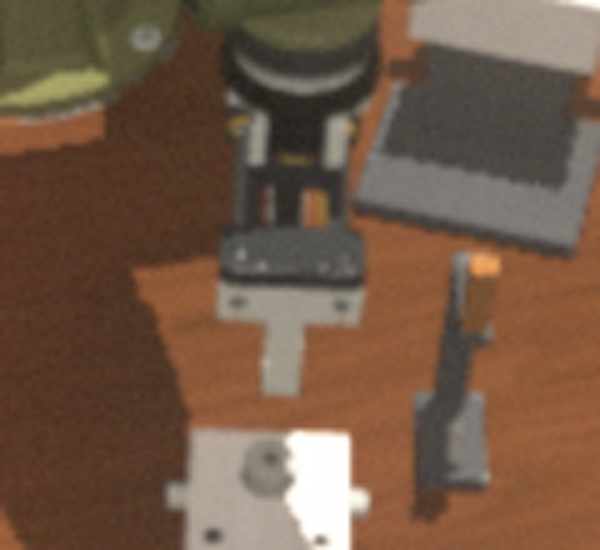

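The gripper is centred over the proud plug (dot at crop (268,458)), and the poker stands at (460,420). I descend and grip.

Emit:
carry_out --deltas '[[[0, 0.1, 1], 0, 0.8], [[0, 0, 2], 0, 0.8], [[0, 0, 2.5], 0, 0.8], [[0, 0, 2.5], 0, 0.8], [[0, 0, 1.7], 0, 0.8], [[0, 0, 1], 0, 0.8], [[0, 0, 0.6], 0, 0.8], [[0, 0, 0.3], 0, 0.8], [[0, 0, 0], 0, 0.8], [[0, 0, 0], 0, 0.8]]' --grip_force 25

```text
clock: 20.33
eef_pos: [567.1, 7.3, 137.0]
eef_rot: [3.14, -0.0, 1.232]
wrist_force: [-0.0, -0.2, -0.6]
finger_gap: 74.7
```

Emit:
carry_out --deltas '[[[0, 0, 0.15], 0, 0.6], [[0, 0, 0], 0, 0.45], [[0, 0, 0], 0, 0.4], [[0, 0, 0], 0, 0.36], [[0, 0, 0], 0, 0.33], [[0, 0, 0], 0, 0.3], [[0, 0, 0], 0, 0.25], [[0, 0, 0], 0, 0.2], [[0, 0, 0], 0, 0.1], [[0, 0, 0], 0, 0], [[0, 0, 0], 0, 0], [[0, 0, 0], 0, 0]]' --grip_force 25

```text
clock: 21.33
eef_pos: [566.4, 7.5, 134.6]
eef_rot: [-3.141, -0.0, 1.232]
wrist_force: [-4.5, 3.3, 3.1]
finger_gap: 29.2
```

Run:
```python
from h import *
delta([566.4,7.7,135])
im,d,c=cam('scene'); a=crop(im,250,170,120,110,5,'pics/g12.png')
```

```text
t 21.3333 pos [566.43   7.45 134.63] yaw [-179.96   -0.     70.56] F [-4.47  3.34  3.12] gap 29.24 
 tool delta cm [ 0.023 -0.011 -0.037]
```

View pics/g12.png

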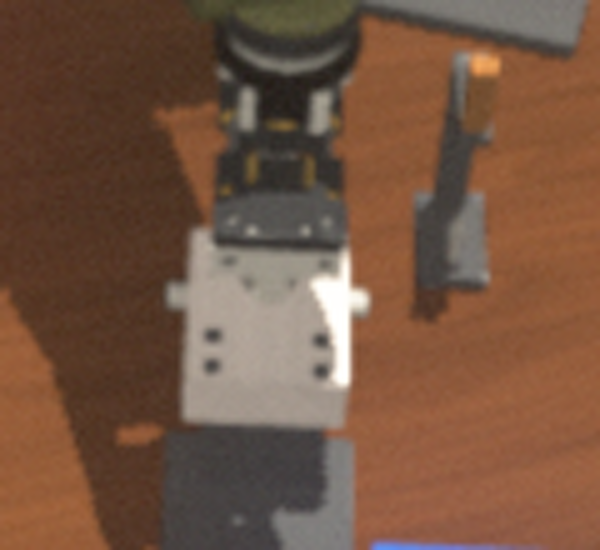

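The gap of 29.2 mm matches the plug. I ease off the small side force and lift straight up.

Emit:
carry_out --deltas '[[[0, -0.05, 0], 0, 0], [[0, 0, -0.2], 0, 0], [[0, 0, -0.3], 0, 0], [[0, 0, -0.5], 0, 0], [[0, 0, -0.5], 0, 0], [[0, 0, -0.5], 0, 0], [[0, 0, 0], 0, 0]]'

```text
clock: 21.97
eef_pos: [566.8, 7.3, 156.1]
eef_rot: [3.14, -0.0, 1.231]
wrist_force: [0.0, -0.2, -1.2]
finger_gap: 29.5
```

Emit:
carry_out --deltas '[[[0, 0, -0.5], 0, 0], [[0, 0, -1], 0, 0], [[0, 0, -1.5], 0, 0], [[0, 0, -2], 0, 0], [[0, 0, -1], 0, 0], [[0, 0, 0], 0, 0], [[0, 0, 0], 0, 0]]'

```text
clock: 22.55
eef_pos: [566.2, 7.4, 214.7]
eef_rot: [3.141, -0.0, 1.231]
wrist_force: [-0.0, -0.0, -1.0]
finger_gap: 29.0
```

Run:
```python
from h import *
delta([478,-273,215])
im,d,c=cam('scene'); a=crop(im,170,170,150,110,5,'pics/g13.png')
t=np.load('top0.npz'); ct=vision.calibration('top'); crop(t['im'],320,170,90,90,6,'pics/tray.png')
s=np.load('scene0.npz'); P=pts(s['d'],c); print(onplane([[204,245]],c,6),P[245,204])
```

```text
t 22.55 pos [566.23   7.4  214.71] yaw [ 1.7997e+02 -1.0000e-02  7.0560e+01] F [-0.01 -0.01 -0.97] gap 29.04 
 tool delta cm [-29.377   1.013  -0.033]
[[ 479.69566811 -270.59840806    6.        ]] [ 477.7733758  -270.52066947    3.45945862]
```

View pics/g13.png

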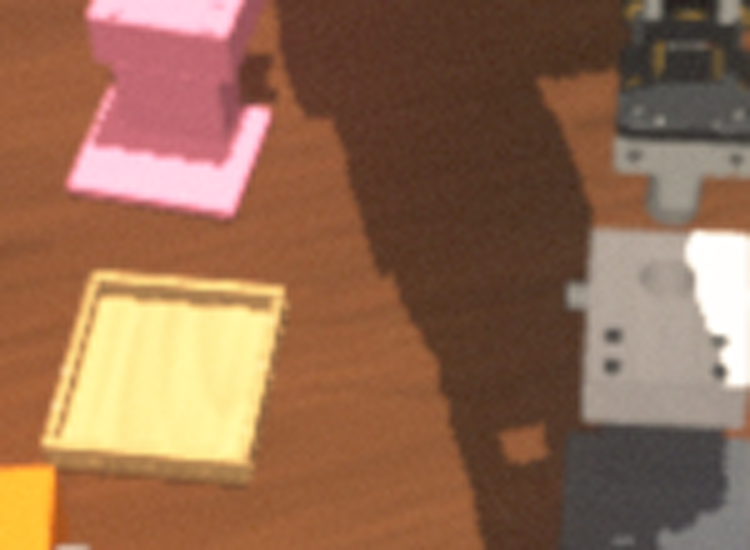

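View pics/tray.png

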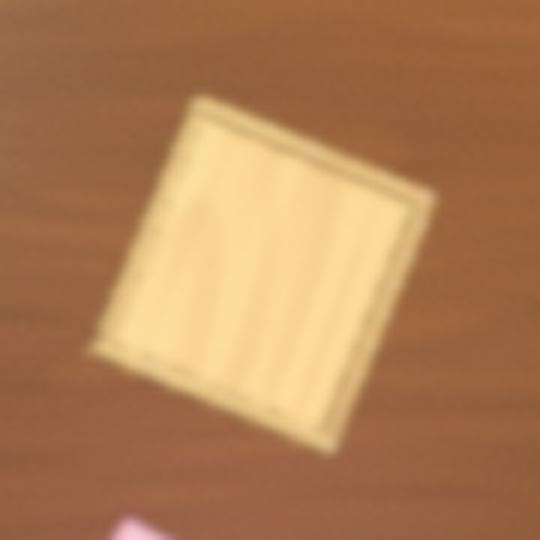

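The plug is held clear above the empty recess (crop (675,205)), and the tray centre is at (170,380), about (478,-273) mm. I carry it over.

Emit:
carry_out --deltas '[[[-0.6, 0.1, 0], 0, 0], [[-1.2, 0.1, 0], 0, 0], [[-1.8, 0.1, 0], 0, 0], [[-2.4, 0.1, 0], 0, 0], [[-2.6, 0.1, 0], 0, 0], [[-2.6, 0.1, 0], 0, 0], [[-2.6, 0.1, 0], 0, 0], [[-2.6, 0.1, 0], 0, 0], [[-2.6, 0.1, 0], 0, 0], [[-2.6, 0.1, 0], 0, 0], [[-2.6, 0, 0], 0, 0], [[-2.2, 0, 0], 0, 0], [[-1.6, 0, 0], 0, 0], [[-0.9, 0, 0], 0, 0], [[-0.5, 0, 0], 0, 0], [[0, 0, 0], 0, 0], [[0, 0, 0], 0, 0]]'

```text
clock: 24.02
eef_pos: [477.8, -272.9, 214.4]
eef_rot: [-3.141, -0.0, 1.231]
wrist_force: [1.1, -0.2, -1.6]
finger_gap: 29.1
```

Run:
```python
from h import *
delta([478.3,-273,60])
im,d,c=cam('scene'); a=crop(im,150,140,120,140,4,'pics/g14.png')
```

```text
t 24.0167 pos [ 477.78 -272.86  214.44] yaw [-1.7998e+02 -1.0000e-02  7.0560e+01] F [ 1.11 -0.21 -1.55] gap 29.09 
 tool delta cm [1.0000e-03 5.8000e-02 1.5444e+01]
```

View pics/g14.png

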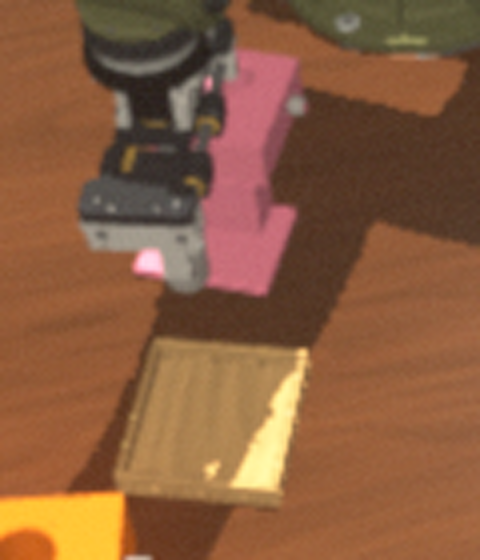

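Run:
```python
from h import *
for n in('top','scene'):
    t=np.load(n+'0.npz'); c=vision.calibration(n); P=pts(t['d'],c); h=cv2.cvtColor(t['im'],cv2.COLOR_RGB2HSV).astype(int)
    for nm,m in(('pink',((h[...,0]>150))&(h[...,1]>50)&(h[...,2]>120)),('orange',(h[...,0]>6)&(h[...,0]<18)&(h[...,1]>220)&(h[...,2]>180))):
        m=cv2.morphologyEx(m.astype(np.uint8),cv2.MORPH_OPEN,np.ones((3,3)))>0
        Q=P[m]; Q=Q[(Q[:,2]>-5)&(Q[:,2]<250)]
        hi=Q[Q[:,2]>np.percentile(Q[:,2],95)-10]
        print(n,nm,len(Q),'z95',np.percentile(Q[:,2],[95,99]),'xyz range of high part',np.percentile(hi,[1,99],axis=0).round(0), 'low',np.percentile(Q[Q[:,2]<40],[1,99],axis=0).round(0))
```

```text
top pink 1113 z95 [113.09555553 115.27925679] xyz range of high part [[ 195. -269.  105.]
 [ 307. -168.  117.]] low [[ 212. -305.   -2.]
 [ 352. -186.   15.]]Traceback (most recent call last):
  File "<stdin>", line 7, in <module>
    return _quantile_unchecked(
        a, q, axis, out, overwrite_input, method, keepdims, weights)
    return _ureduce(a,
                    func=_quantile_ureduce_func,
    ...<5 lines>...
                    overwrite_input=overwrite_input,
                    method=method)
    r = func(a, **kwargs)
    result = _quantile(arr,
                       quantiles=q,
    ...<2 lines>...
                       out=out,
                       weights=wgt)
    slices_having_nans = np.isnan(arr[-1, ...])
                                  ~~~^^^^^^^^^
IndexError: index -1 is out of bounds for axis 0 with size 0
```

Clearances are fine: the pink head is 113 mm high and 170 mm away, and the orange one is farther than the gripper reaches. I lower.

Emit:
carry_out --deltas '[[[0, 0, 1], 0, 0], [[0, 0, 2], 0, 0], [[0, 0, 2.5], 0, 0], [[0, 0, 2.5], 0, 0], [[0, 0, 2.5], 0, 0], [[0, 0, 2], 0, 0], [[0, 0, 1.5], 0, 0], [[0, 0, 1], 0, 0], [[0, 0, 0.5], 0, 0], [[0, 0, 0.3], 0, 0], [[0, 0, 0], 0, 0], [[0, 0, 0], 0, 0]]'

```text
clock: 25.07
eef_pos: [478.1, -273.3, 57.3]
eef_rot: [3.141, 0.0, 1.232]
wrist_force: [0.7, 0.5, -0.9]
finger_gap: 29.5
```

Emit:
carry_out --deltas '[[[0, 0, 0.1], 0, 0], [[0, 0, 0.1], 0, 0], [[0, 0, 0], 0, 0], [[0, 0, 0], 0, 0]]'

```text
clock: 25.4
eef_pos: [477.8, -273.2, 54.8]
eef_rot: [3.141, 0.0, 1.231]
wrist_force: [0.1, -0.1, -1.3]
finger_gap: 29.4
```

Emit:
carry_out --deltas '[[[0, 0, 0.1], 0, 0], [[0, 0, 0.1], 0, 0], [[0, 0, 0.1], 0, 0], [[0, 0, 0.05], 0, 0], [[0, 0, 0], 0, 0], [[0, 0, 0], 0, 0]]'

```text
clock: 25.9
eef_pos: [477.8, -273.2, 51.1]
eef_rot: [-3.142, 0.0, 1.231]
wrist_force: [0.2, 0.4, -2.8]
finger_gap: 29.6
```

Emit:
carry_out --deltas '[[[0, 0, 0.05], 0, 0], [[0, 0, 0.05], 0, 0], [[0, 0, 0], 0, 0], [[0, 0, 0], 0, 0]]'

```text
clock: 26.23
eef_pos: [477.8, -273.2, 50.1]
eef_rot: [-3.142, -0.0, 1.231]
wrist_force: [1.0, 0.8, -2.0]
finger_gap: 29.6
```

Emit:
carry_out --deltas '[[[0, 0, 0.05], 0, 0], [[0, 0, 0.05], 0, 0], [[0, 0, 0], 0, 0], [[0, 0, 0], 0, 0]]'

```text
clock: 26.57
eef_pos: [477.8, -273.3, 49.2]
eef_rot: [3.141, 0.0, 1.231]
wrist_force: [-0.9, -0.2, 0.9]
finger_gap: 29.1
```

Floor touched (+0.9 N). I release gently and rise.

Emit:
carry_out --deltas '[[[0, 0, 0], 0, 0.33], [[0, 0, 0], 0, 0.37], [[0, 0, 0], 0, 0.42], [[0, 0, 0], 0, 0.5], [[0, 0, 0], 0, 0.6], [[0, 0, 0], 0, 0.6], [[0, 0, -0.5], 0, 0.6], [[0, 0, -1.5], 0, 0.6], [[0, 0, -2.5], 0, 0.6], [[0, 0, -3], 0, 0.6], [[0, 0, -3], 0, 0.6], [[0, 0, -3], 0, 0.6], [[0, 0, -2], 0, 0.6], [[0, 0, -0.5], 0, 0.6], [[0, 0, 0], 0, 0.6], [[0, 0, 0], 0, 0.6]]'

```text
clock: 27.9
eef_pos: [477.5, -272.9, 208.1]
eef_rot: [-3.14, -0.0, 1.231]
wrist_force: [-0.3, -0.3, -0.9]
finger_gap: 56.2
```

Run:
```python
from h import *
delta([478.3,-273,60])
im,d,c=cam('scene'); cv2.imwrite('pics/f.png',cv2.cvtColor(cv2.resize(im,(784,588),interpolation=cv2.INTER_CUBIC),4))
crop(im,160,200,90,80,6,'pics/f2.png'); np.savez('sceneF.npz',im=im,d=d)
P=pts(d,c); m=P[...,2]; uv=proj([[478,-273,42]],c)[0].round().astype(int); print(uv,P[uv[1],uv[0]])
uv=proj([[511.1,152,188]],c)[0].round().astype(int); print(uv,P[uv[1],uv[0]])
```

```text
t 27.9 pos [ 477.46 -272.95  208.13] yaw [-1.7994e+02 -2.0000e-02  7.0560e+01] F [-0.34 -0.26 -0.94] gap 56.18 
 tool delta cm [ 0.019  0.098 14.813]
[202 237] [ 470.64735358 -271.68078349   34.47681418]
[346 182] [511.57287456 151.03777531 188.61616987]
```

View pics/f.png

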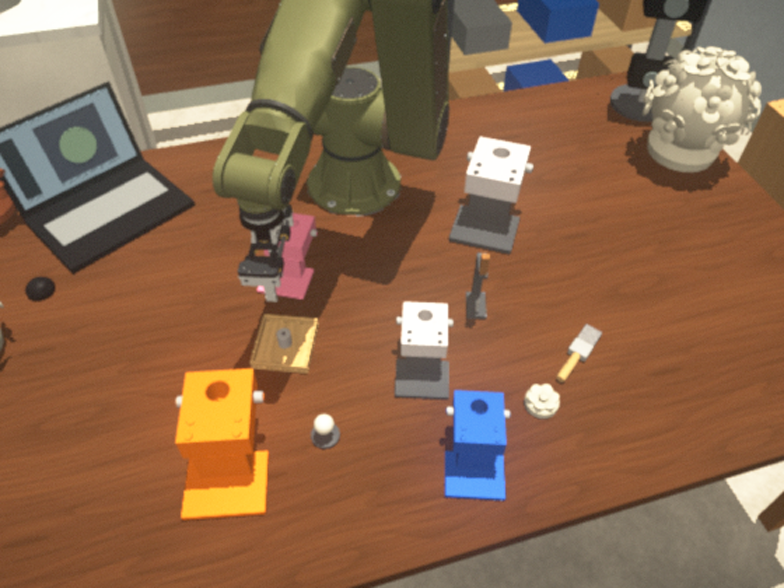

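View pics/f2.png

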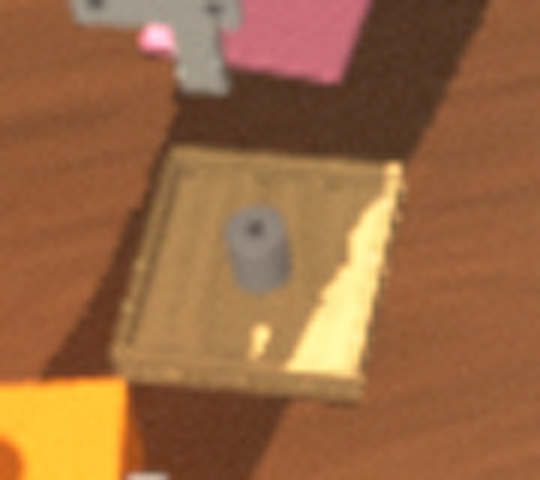

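The last pictures show the plug upright in the middle of the tray, dot on top (crop (255,230)), and the poker upright at (480,285). The ball (324,428), flower (542,400) and brush (578,352) are at their starting pixels, and the gripper is clear. I hand the job in.

Run:
```python
from h import *
print(workorder.sign_off())
```

```text
the job is handed in; nothing more can be done
None
```

The plug is out of the stand and standing upright on the tray floor, and the poker is back on the bench. I handed the job in at about 28 s; the sign-off gave no verdict.

- **Finding the hole:** I gripped the poker by its handle, slid it over the smaller grey stand and felt along the shutter. Off the hole the pin met at most about 8 N (limit 25 N). The hole was at about y = -2 mm.
- **Pushing the plug up:** it took about 5.5 N at the readings I took. The plungers caught it 16 mm proud, and it stayed there after I lowered the pin.
- **Poker and plug:** I stood the poker back on the bench 154 mm from the recess axis. Then I lifted the plug out and set it down in the middle of the tray.

**Last checks:** the plug looks upright in the tray with its dot on top. The poker looks upright, with its handle top measured at 188.6 mm (188 expected). By eye, the ball, flower and brush are where they started, and the gripper is empty and raised clear.

**One reading disagreed:** the depth point aimed at the plug's top gave 34 mm instead of 42 mm. It most likely landed on the plug's side; I did not repeat it, and relied on the picture and the 0.9 N floor contact felt at release.

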